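# Change over the microscope lamps at the toggle bank

## Task

Change the microscope over to its other lamp: swing the clear guard on the lamp console well clear of the toggle row (about a quarter turn), then flip the two flat-paddle toggles, each fully over to its other side, and swing the guard back fully closed over the row. Leave the round toggles as they are and do not disturb the other things on the bench.

Things in the scene. Friction and masses are not known exactly. Their poses are not given: they have to be found in the camera images.
- console: White lamp box, 140 mm deep (x) by 330 wide (y), fixed, flat top 50 mm up. Origin under its centre; x points away from the robot, y to the robot's left. Six steel toggles stand on it at x = 0, y = -120, -84, -48, -12, 24, 60 mm, in varying order: two flat paddles, four round bats. The guard's post, 26 mm thick, stands at x = 0, y = 140 mm.
- guard (a joint): Clear level plate with aluminium edges, 70 x 300 mm, 127 to 135 mm up, turning on the console's post. Rad: 0 = shut at its stop, over the row (from the post to console -y); grows as its free end swings out over the far side (counter-clockwise from above); 1.57 = along console +x; stop at 2.0. Starts at 0 to 0.35; stays where left (2 N at the knob moves it).
- guard_knob (a point): Middle of the upright round knob on the guard, 18 mm diameter; the plate turns about the post 120 mm from it. This point is 151 mm above the table; the knob rises from the plate's top (132 mm) to 170 mm.
- paddle_a (a joint): Toggle with a flat paddle, 62 mm long from the pivot: paddle 22 mm wide (along the row), 7 thick, on the upper 36 mm; thin stem below. Starts leaning towards the robot. Lean in rad: 0 upright, 0.45 fully away from the robot (console +x), -0.45 fully towards it; stays where left (1.3 N at 40 mm from the pivot moves it).
- paddle_a_foot (a point): Pivot of paddle_a, 56 mm above the table (6 mm above the console's top); the toggle's tip is 62 mm from it along the point's z axis.
- paddle_b (a joint): The other toggle with the same flat paddle. Starts leaning away from the robot (about +0.44). Lean in rad: 0 upright, 0.45 fully away from the robot (console +x), -0.45 fully towards it; stays where left (1.3 N at 40 mm from the pivot moves it).
- paddle_b_foot (a point): Pivot of paddle_b, 56 mm above the table; the toggle's tip is 62 mm from it along the point's z axis.
- bat_1 (a joint): Round bat toggle, 62 mm long, 11 mm thick with a 13 mm ball tip; not to be flipped. Starts and must stay leaning towards the robot. Value as for the paddles (+ away, - towards, 0.45 at either stop).
- bat_1_foot (a point): Pivot of bat_1, 56 mm above the table.
- bat_2 (a joint): Round bat toggle, 62 mm long, 11 mm thick with a 13 mm ball tip; not to be flipped. Starts and must stay leaning away from the robot. Value as for the paddles (+ away, - towards, 0.45 at either stop).
- bat_2_foot (a point): Pivot of bat_2, 56 mm above the table.
- bat_3 (a joint): Round bat toggle, 62 mm long, 11 mm thick with a 13 mm ball tip; not to be flipped. Starts and must stay leaning towards the robot. Value as for the paddles (+ away, - towards, 0.45 at either stop).
- bat_3_foot (a point): Pivot of bat_3, 56 mm above the table.
- bat_4 (a joint): Round bat toggle, 62 mm long, 11 mm thick with a 13 mm ball tip; not to be flipped. Starts and must stay leaning away from the robot. Value as for the paddles (+ away, - towards, 0.45 at either stop).
- bat_4_foot (a point): Pivot of bat_4, 56 mm above the table.
- dish: Covered glass dish, 94 mm across, 16 mm high, loose behind the console; origin under its centre.
- jar: Closed jar, 56 mm across, 85 mm high, loose behind the console's left part; origin under its centre.
- slide_box: Grey box 85 by 110 by 34 mm, loose to the right of the console; origin under its centre.
- driver: Screwdriver, 170 mm, lying right of the grey box.
- brush: Brush, 160 mm, lying left of the console.

How it is judged:
On the way, in this order (a step that is already met when the one before it is completed fails the run):
1. the guard is swung clear of the row (beyond 1.2 rad) (value of joint guard above 1.2 rad), for 0.2 s.
2. both paddle toggles are flipped over, the guard still clear (value of joint paddle_a above 0.33 rad and value of joint paddle_b below -0.33 rad and value of joint guard above 1 rad), for 0.2 s.
3. the guard is closed over the row (value of joint guard below 0.1 rad), for 0.2 s.
At the end, for the whole second after the job is handed in: Guard closed (below 0.1 rad) and at rest; paddle_a leans away from the robot (above 0.33 rad), paddle_b towards it (below -0.33); round toggles still lean as at the start (bat_1, bat_3 below -0.33; bat_2, bat_4 above 0.33); the five listed loose things within 20 mm of where they were (value of joint each of paddle_a, bat_2, bat_4 above 0.33 rad and value of joint each of paddle_b, bat_1, bat_3 below -0.33 rad and value of joint guard below 0.1 rad and velocity of joint guard between -0.05 and 0.05 rad/s and distance of each of dish, jar, slide_box, driver, brush from where it was at the start of the episode below 0.02 m); the robot touches nothing.
It fails at once if a round toggle is moved by more than about 0.15 rad from its stop (value of joint any of bat_1, bat_3 above -0.28 rad or value of joint any of bat_2, bat_4 below 0.28 rad).
It fails at once if a loose thing on the bench is moved by more than 20 mm (distance of any of dish, jar, slide_box, driver, brush from where it was at the start of the episode above 0.02 m).
It also fails if it takes over 61 s, if anything falls off the work surface, if the arm or the gripper's body presses on something with over 40 N, if the wrist force passes 120 N, or if a joint passes its speed limit or range.

## Robot

A 6-joint arm with a two-finger parallel gripper is mounted at the origin on the work surface. World frame = base frame: x ahead of the robot, y to its left, z up, the work surface at z = 0. Lengths are in m, angles in rad, forces in N, time in s.
With the tool pointing down it reaches from about 0.3 to 0.95 m from the base axis. Payload 3.1 kg.
Tool frame: the origin (TCP) lies between the finger pads; the fingertips stand 25 mm ahead of it and the grasp point (between the pads) lies 6 mm ahead of it; z points along the fingers, y is the line along which they close (so a half turn about z gives the same grasp; the last joint's range is limited). The gripper opens to 85 mm and grips with 20 to 120 N. Pads are 22 mm wide; open, the fingers measure 114 mm over their backs; the gripper's body (76 mm by 85 mm) begins 54 mm behind the grasp point. The pads swing forward as they close: fully open they stand 13 mm farther back than shut.
Start: joints at [1.044, 0.308, 1.634, -0, 1.2, -0.07], TCP at [0.276, 0.561, 0.256] pointing down, gripper open.
Joint ranges: [-3.06, 3.06], [-0.79, 1.96], [0.05, 2.63], [-1.19, 4.34], [0.05, 2.64], [-2.94, 2.94]. Speed limits (rad/s): [2.79, 2.79, 3.14, 3.14, 3.14, 3.14].

## Interface

Orientations are given as a unit quaternion [x, y, z, w].
In Python, from workcell import r, snapshot, camera_params, masks_of gives the robot as it stands.
- The arm moves only by the tool send_rows, never from a script. Its argument "deltas" is a list that holds one entry, the list of rows, each a list of 7 numbers: the shift along the tool's x, y, z each as a share of 300 mm, from -1 to 1, then the turn, a rotation vector about the tool's x, y, z each as a share of 0.5 rad, from -1 to 1, then the finger opening in mm, from 0 to 85.4. A call has 1 to 12 rows; each row is the pose to reach, as a shift and turn from the pose commanded when the call began, along the tool's axes at that moment; what a row does not reach only later rows make up. A row lasts 1/8 s, in which the tool goes at most 62.5 mm and 10.7 degrees, less where a joint would pass 70% of its speed; a pose out of reach is approached as far as the arm can. A call with a number of a shift or a turn outside -1 to 1 is refused whole. A call with a gripper value outside its range is refused whole. The fingers move at their own pace and stop on an object; "squeeze" is the grip in N (left out, the last holds). Time passes only in rows, so rows that repeat a pose let the fingers close. It gives the time, the measured TCP pose, the force, the opening and the grip force at its end, in the units of the state.
- r.sense(): the state, without advancing time (a new reading comes with each control period).
- snapshot(name): name is "scene" or "top" or "wrist"; returns (picture, depth): 384x512x3 uint8, red, green, blue; 384x512 float32, m along the optical axis (not along the pixel's ray), 0 where there is no reading.
- camera_params(name): a dict with "K" (3x3 intrinsics, pixels), "R" (3x3) and "t" (3): a world point X has camera coordinates R X + t. Camera axes: x right, y down, z forward; pixel columns grow to the right and rows downward; lengths in m; the calibration is good to about 2 mm. A picture is of the moment at which its call begins: read the wrist's pose just before it. camera_params takes no time and is no camera call; for the wrist camera it gives the pose at the moment of the call.
- r.hand_in(): hands the job in; it is judged then, once.
Trained networks look in the newest picture that a camera, given by its name, has taken for a name from the list of things; names that differ only in an ending like _2 or _b are one class to them, and where a whole thing is asked for, a point or a joint stands for the part that bears it (a point fixed in the world has none). Each returns a list of dicts, best first, with "confidence" (0 to 1); they miss things now and then, are a little off and sometimes report something else, mostly with a low value. They report only what shows in the picture. A call takes as long as a camera call.
- masks_of(camera, name): "mask" (384x512 bool, what is visible of it) and "uv" ([column, row] in pixels, amid what is visible of it).
The state is a dict: "clock": time; "joints": joint angles; "joint_velocities": joint speeds; "joint_torque": joint torques, N m; "eef_pos": TCP position; "tcp_rot": TCP orientation; "wrist_force": force on the tool from outside, world axes, zero at the start; "moment": the same for the moment, N m; "finger_gap": finger opening in m; "finger_force": force on a finger pad.
Only numpy, scipy, OpenCV 4.12 (cv2) and the standard library are available. Lean on these libraries where they do the work, as an engineer would, in place of code of your own. Each camera call takes 0.05 s, during which the arm holds its last target. There are 200 camera calls.

## Working session

There is one attempt and no reset: what is moved stays moved. The work goes in short steps, Python scripts to look and compute and a tool call to move; the robot and the scene stay as the last step left them, time stands still between calls to the robot, and variables do not carry over. Pictures are saved under pics/ and viewed, at most 10 in all, crops included, and the job is handed in when it is done.

Besides the shell and the picture viewer there is one more tool, called by a JSON object that holds its "name" and its "arguments", one argument or row to a line. send_rows: Moves the arm, as the interface text tells. Shift numbers are shares of 300 mm and turn numbers shares of 0.5 rad, none past 1 either way. Its arguments: {"type":"object","properties":{"deltas":{"type":"array","items":{"type":"array","items":{"type":"array","items":{"type":"number"}}}},"squeeze":{"type":"number"}},"required":["deltas"]}

```bash
mkdir -p pics; ls
cat > h.py <<'E'
import numpy as np, cv2
from workcell import r, snapshot, camera_params, masks_of
def snap(c,n=None):
    p,d=snapshot(c)
    if n: cv2.imwrite('pics/'+n+'.png',p[:,:,::-1])
    return p,d,camera_params(c)
def at(cp,uv,d):
    K,R,t=[np.array(cp[k]) for k in 'KRt']
    X=np.linalg.inv(K)@np.array([uv[0],uv[1],1.])*d
    return R.T@(X-t)
def atz(cp,uv,z):
    K,R,t=[np.array(cp[k]) for k in 'KRt']
    o=-R.T@t; v=R.T@np.linalg.inv(K)@np.array([uv[0],uv[1],1.])
    return o+v*(z-o[2])/v[2]
E
python3 - <<'E'
from h import *
np.set_printoptions(precision=3,suppress=True)
s=r.sense();print(s['eef_pos'],s['tcp_rot'],s['clock'])
for c in ['top','scene']:
    p,d,cp=snap(c,c+'0')
    print(c,'cam at',-np.array(cp['R']).T@cp['t'])
    for n in ['console','guard','guard_knob','paddle_a','bat_1','paddle_a_foot','bat_1_foot','jar','dish']:
        for m in masks_of(c,n):
            if m['confidence']<.3: continue
            u,v=m['uv'];dd=np.median(d[m['mask']])
            print(n,round(m['confidence'],2),np.round(m['uv']),m['mask'].sum(),at(cp,m['uv'],d[int(v),int(u)]))
E
```

```text
pics
[0.275 0.56  0.255] [ 0.226  0.974 -0.001 -0.   ] 0.0
top cam at [ 0.285 -0.026  1.54 ]
console 0.92 [228. 205.] 5301 [0.518 0.033 0.126]
guard_knob 0.68 [227. 196.] 2599 [0.541 0.035 0.137]
paddle_a 0.39 [224. 196.] 2603 [0.537 0.04  0.157]
jar 0.59 [194. 153.] 349 [0.686 0.135 0.085]
dish 0.7 [251. 156.] 659 [ 0.691 -0.037  0.01 ]
scene cam at [ 1.096 -0.693  0.712]
console 0.83 [254. 202.] 5454 [0.542 0.013 0.047]
guard 0.83 [257. 176.] 1661 [0.546 0.024 0.13 ]
guard 0.41 [251. 194.] 76 [0.513 0.036 0.049]
guard_knob 0.77 [257. 176.] 1788 [0.545 0.025 0.129]
paddle_a 0.54 [261. 187.] 104 [0.517 0.08  0.05 ]
paddle_a 0.35 [257. 175.] 1799 [0.541 0.029 0.13 ]
bat_1 0.6 [220. 209.] 84 [ 0.508 -0.091  0.069]
bat_1 0.55 [254. 192.] 88 [0.548 0.01  0.084]
bat_1 0.41 [274. 183.] 59 [0.563 0.08  0.084]
bat_1_foot 0.64 [262. 190.] 99 [0.526 0.073 0.05 ]
bat_1_foot 0.55 [220. 205.] 41 [ 0.507 -0.09   0.083]
jar 0.76 [323. 201.] 599 [0.705 0.12  0.059]
dish 0.75 [284. 246.] 762 [ 0.695 -0.056  0.014]
```

Run:
```python
from h import *
a=cv2.imread('pics/top0.png')[120:270,150:320];b=cv2.imread('pics/scene0.png')[120:290,160:360]
a=cv2.resize(a,None,fx=3.4,fy=3.4,interpolation=2);b=cv2.resize(b,None,fx=3.4,fy=3.4,interpolation=2)
cv2.imwrite('pics/a.png',a);cv2.imwrite('pics/b.png',b)
```

```text
(no output)
```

View pics/a.png

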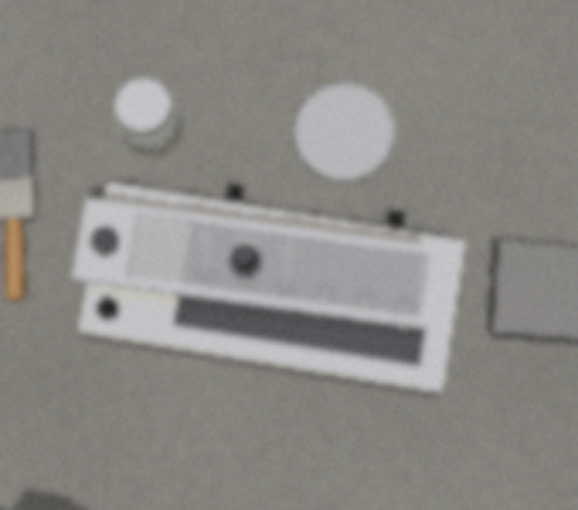

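View pics/b.png

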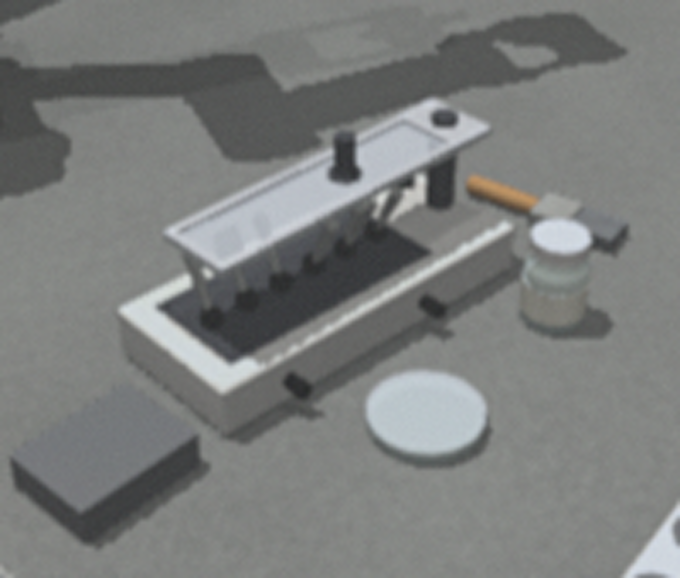

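Run:
```python
from h import *
np.set_printoptions(precision=4,suppress=True)
cp=camera_params('top');cs=camera_params('scene')
T=lambda u,v,z:atz(cp,(150+(u+.5)/3.4-.5,120+(v+.5)/3.4-.5),z)
S=lambda u,v,z:atz(cs,(160+(u+.5)/3.4-.5,120+(v+.5)/3.4-.5),z)
nl,nr,fr=T(80,332,.05),T(443,392,.05),T(464,239,.05)
print('corners',nl,nr,fr,'len',np.linalg.norm(nl-nr),np.linalg.norm(fr-nr))
y=(nl-nr)/np.linalg.norm(nl-nr); print('yaw',np.arctan2(-y[0],y[1]),'c',(nl+fr)/2)
k=T(245,258,.17);p=T(105,240,.135);print('knob top',k,'post',p,np.linalg.norm((k-p)[:2]))
print('scene knob',S(345,138,.17),S(345,172,.135),'post',S(445,118,.135))
print('scene corners',S(120,312,.05),S(222,405,.05),S(512,228,.05))
yaw=np.arctan2(-y[0],y[1]);d=k-p;print('guard',(np.arctan2(d[1],d[0])-(yaw-np.pi/2)))
```

```text
corners [0.4947 0.1995 0.05  ] [ 0.4372 -0.1208  0.05  ] [ 0.574  -0.1432  0.05  ] len 0.3253706540232821 0.1386786865987762
yaw -0.17788146332782698 c [0.5344 0.0281 0.05  ]
knob top [0.5373 0.0468 0.17  ] post [0.5608 0.1669 0.135 ] 0.12238434047482377
scene knob [0.5444 0.0437 0.17  ] [0.5415 0.0478 0.135 ] post [0.5571 0.1712 0.135 ]
scene corners [ 0.444  -0.1227  0.05  ] [ 0.5827 -0.1565  0.05  ] [0.6317 0.1719 0.05  ]
guard -0.015483547481143889
```

{"name": "send_rows", "arguments": {
  "deltas": [
    [[-0.775,-0.574,0,0,0,0.86,50],[-0.775,-0.574,0,0,0,0.86,50],[-0.775,-0.574,0,0,0,0.86,50],[-0.775,-0.574,0,0,0,0.86,50],[-0.775,-0.574,0,0,0,0.86,50],[-0.775,-0.574,0,0,0,0.86,50]]
  ],
  "squeeze": 30
}}

```text
clock: 1.75
eef_pos: [0.4096, 0.3017, 0.2565]
tcp_rot: [0.431, 0.902, 0.0, 0.0]
wrist_force: [-0.5, -0.4, 0.1]
finger_gap: 0.0499
finger_force: 0.0
```

```bash
cat >> h.py <<'E'
from scipy.spatial.transform import Rotation as Ro
YAW=-0.178; C=np.array([.537,.028])
cx=lambda:np.array([np.cos(YAW),np.sin(YAW)])
def con(x,y): e=cx(); return C+x*e+y*np.array([-e[1],e[0]])
def toolrot(ang): # tool x heading ang, z down
    x=np.array([np.cos(ang),np.sin(ang),0]);z=np.array([0,0,-1.]);return Ro.from_matrix(np.c_[x,np.cross(z,x),z])
def plan(pts,ang=None):
    s=r.sense();R0=Ro.from_quat(s['tcp_rot']);p0=np.array(s['eef_pos'])
    if ang is None: ang=YAW+np.pi/2
    tr=(R0.inv()*toolrot(ang)).as_rotvec()/.5
    print('now',np.round(p0,4),'t',s['clock'])
    for p in pts: print(np.round(R0.inv().apply(np.array(p)-p0)/.3,3),np.round(tr,3))
E
python3 -c "
from h import *
plan([(.541,.046,.25)])"
```

```text
now [0.4096 0.3017 0.2565] t 1.75
[-0.938 -0.195  0.022] [1.000e-03 1.000e-03 1.715e+00]
```

{"name": "send_rows", "arguments": {
  "deltas": [
    [[-0.938,-0.195,0,0,0,0.86,50],[-0.938,-0.195,0,0,0,0.86,50],[-0.938,-0.195,0,0,0,0.86,50],[-0.938,-0.195,0,0,0,0.86,50],[-0.938,-0.195,0,0,0,0.86,50],[-0.938,-0.195,0,0,0,0.86,50]]
  ]
}}

```text
clock: 2.5
eef_pos: [0.5422, 0.0476, 0.2564]
tcp_rot: [0.613, 0.79, 0.0, 0.0]
wrist_force: [-0.8, 0.8, 0.1]
finger_gap: 0.0502
finger_force: 0.0
```

{"name": "send_rows", "arguments": {
  "deltas": [
    [[0,0,0,0,0,0.85,50],[0,0,0,0,0,0.85,50],[0,0,0,0,0,0.85,50],[0,0,0,0,0,0.85,50]]
  ]
}}

```text
clock: 3.0
eef_pos: [0.5404, 0.0506, 0.2562]
tcp_rot: [0.764, 0.645, 0.0, -0.0]
wrist_force: [0.1, -0.5, -0.9]
finger_gap: 0.0502
finger_force: 0.0
```

Run:
```python
from h import *
np.set_printoptions(precision=4,suppress=True)
p,d,cp=snap('wrist','w1')
print('cam',-np.array(cp['R']).T@cp['t'])
for n in ['guard_knob','paddle_a','bat_1']:
    for m in masks_of('wrist',n):
        u,v=m['uv'];print(n,round(m['confidence'],2),m['uv'],m['mask'].sum(),at(cp,m['uv'],d[int(v),int(u)]))
plan([(.541,.046,.25)])
```

```text
cam [0.556  0.1325 0.374 ]
guard_knob 0.62 [256.1, 167.3] 34875 [0.5477 0.0732 0.1327]
now [0.5407 0.0495 0.2563] t 3.2
[-0.011  0.003  0.021] [-0.    -0.     0.017]
```

View pics/w1.png

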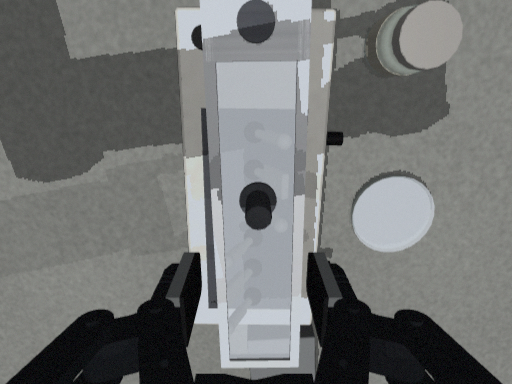

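Run:
```python
from h import *
np.set_printoptions(precision=4,suppress=True)
cp=camera_params('wrist')
k=atz(cp,(258.5,215),.17);b=atz(cp,(258,199),.135);p=atz(cp,(256,21),.137)
print(k,b,p)
for q in [(177,10),(336,10),(189,322),(313,312)]: print(q,atz(cp,q,.05))
plan([(k[0],k[1],.168)])
```

```text
[0.5455 0.0498 0.17  ] [0.5454 0.0485 0.135 ] [0.5637 0.1666 0.137 ]
(177, 10) [0.5014 0.1991 0.05  ]
(336, 10) [0.6351 0.1762 0.05  ]
(189, 322) [ 0.4375 -0.1171  0.05  ]
(313, 312) [ 0.5812 -0.1275  0.05  ]
now [0.5407 0.0495 0.2563] t 3.2
[0.003 0.016 0.294] [-0.    -0.     0.017]
```

{"name": "send_rows", "arguments": {
  "deltas": [
    [[0,0.016,0.15,0,0,0.017,50],[0,0.016,0.29,0,0,0.017,50],[0,0.016,0.29,0,0,0.017,50],[0,0.016,0.29,0,0,0.017,10],[0,0.016,0.29,0,0,0.017,10],[0,0.016,0.29,0,0,0.017,10],[0,0.016,0.29,0,0,0.017,10],[0,0.016,0.29,0,0,0.017,10]]
  ]
}}

```text
clock: 4.2
eef_pos: [0.5468, 0.048, 0.1716]
tcp_rot: [0.768, 0.641, 0.001, 0.001]
wrist_force: [-2.5, 0.2, 7.1]
finger_gap: 0.0165
finger_force: 29.8
```

```bash
cat > arc.py <<'E'
from h import *
import sys
P=np.array([.562,.167]); g0,g1=map(float,sys.argv[1:3])
s=r.sense(); p0=np.array(s['eef_pos']); print(s['finger_gap'],s['finger_force'],s['wrist_force'])
K=lambda g: P+.12*np.array([np.cos(YAW-np.pi/2+g),np.sin(YAW-np.pi/2+g)])
d=p0[:2]-P; gn=np.arctan2(d[1],d[0])-YAW+np.pi/2; print('g now',gn,'rad',np.hypot(*d))
plan([(*K(g),p0[2]) for g in np.linspace(g0,g1,9)[1:]])
E
python3 arc.py 0.0 1.6
```

```text
0.0165279578515934 29.786982536315918 [-2.47256173  0.2094132   7.05698768]
g now 0.051227888464858484 rad 0.11991808419992633
now [0.5468 0.048  0.1716] t 4.2
[0.007 0.059 0.   ] [ 0.006 -0.001 -0.003]
[0.031 0.135 0.   ] [ 0.006 -0.001 -0.003]
[0.069 0.205 0.001] [ 0.006 -0.001 -0.003]
[0.121 0.266 0.001] [ 0.006 -0.001 -0.003]
[0.184 0.316 0.001] [ 0.006 -0.001 -0.003]
[0.255 0.352 0.001] [ 0.006 -0.001 -0.003]
[0.332 0.373 0.001] [ 0.006 -0.001 -0.003]
[0.411 0.379 0.001] [ 0.006 -0.001 -0.003]
```

{"name": "send_rows", "arguments": {
  "deltas": [
    [[0,0,-0.01,0,0,0,10],[0.003,0.03,-0.01,0,0,0,10],[0.007,0.059,-0.01,0,0,0,10],[0.017,0.097,-0.01,0,0,0,10],[0.031,0.135,-0.01,0,0,0,10],[0.049,0.17,-0.01,0,0,0,10],[0.069,0.205,-0.01,0,0,0,10],[0.095,0.236,-0.01,0,0,0,10],[0.121,0.266,-0.01,0,0,0,10],[0.121,0.266,-0.01,0,0,0,10]]
  ]
}}

```text
clock: 5.45
eef_pos: [0.6325, 0.0698, 0.1718]
tcp_rot: [0.768, 0.641, 0.001, 0.001]
wrist_force: [3.0, -1.9, -6.1]
finger_gap: 0.0166
finger_force: 30.2
```

```bash
python3 arc.py 0.8 1.6
```

```text
0.016617800541728307 30.24995505809784 [ 2.99332959 -1.88685009 -6.10168126]
g now 0.8055963188550348 rad 0.12006919898628754
now [0.6325 0.0698 0.1718] t 5.45
[0.029 0.025 0.   ] [ 0.006 -0.002 -0.003]
[0.061 0.048 0.   ] [ 0.006 -0.002 -0.003]
[0.096 0.068 0.   ] [ 0.006 -0.002 -0.003]
[0.132 0.084 0.   ] [ 0.006 -0.002 -0.003]
[0.17  0.097 0.   ] [ 0.006 -0.002 -0.003]
[0.209 0.105 0.001] [ 0.006 -0.002 -0.003]
[0.249 0.11  0.001] [ 0.006 -0.002 -0.003]
[0.289 0.111 0.001] [ 0.006 -0.002 -0.003]
```

{"name": "send_rows", "arguments": {
  "deltas": [
    [[0.029,0.025,0,0,0,0,10],[0.061,0.048,0,0,0,0,10],[0.096,0.068,0,0,0,0,10],[0.132,0.084,0,0,0,0,10],[0.17,0.097,0,0,0,0,10],[0.209,0.105,0,0,0,0,10],[0.249,0.11,0,0,0,0,10],[0.289,0.111,0,0,0,0,10],[0.289,0.111,0,0,0,0,10],[0.289,0.111,0,0,0,0,50],[0.289,0.111,0,0,0,0,50],[0.289,0.111,0,0,0,0,50]]
  ]
}}

```text
clock: 6.95
eef_pos: [0.6794, 0.1491, 0.1739]
tcp_rot: [0.768, 0.641, 0.001, 0.0]
wrist_force: [0.1, 0.5, 0.1]
finger_gap: 0.0498
finger_force: 0.0
```

```bash
python3 arc.py 1.6 1.6 |head -2; python3 -c "
from h import *
s=r.sense();p=s['eef_pos'];q=con(-.03,-.06)
plan([(p[0],p[1],.26),(*q,.30)])"
```

```text
0.04979198142517773 0.0 [0.14894704 0.48164064 0.05372472]
g now 1.5979277913237289 rad 0.1187818550258106
now [0.6794 0.1491 0.1739] t 6.95
[ 0.     0.001 -0.287] [ 0.004 -0.003 -0.004]
[-0.682 -0.494 -0.422] [ 0.004 -0.003 -0.004]
```

```bash
python3 -c "
from h import *
plan([(*con(-.02,-.11),.28)])"
```

```text
now [0.6794 0.1491 0.1739] t 6.95
[-0.849 -0.46  -0.356] [ 0.004 -0.003 -0.004]
```

{"name": "send_rows", "arguments": {
  "deltas": [
    [[0,0,-0.2,0,0,0,50],[0,0,-0.35,0,0,0,0],[-0.3,-0.16,-0.35,0,0,0,0],[-0.85,-0.46,-0.35,0,0,0,0],[-0.85,-0.46,-0.35,0,0,0,0],[-0.85,-0.46,-0.35,0,0,0,0],[-0.85,-0.46,-0.35,0,0,0,0],[-0.85,-0.46,-0.35,0,0,0,0],[-0.85,-0.46,-0.35,0,0,0,0]]
  ]
}}

```text
clock: 8.07
eef_pos: [0.4981, -0.0773, 0.2781]
tcp_rot: [0.768, 0.641, 0.001, 0.0]
wrist_force: [0.0, 0.9, 0.5]
finger_gap: 0.0002
finger_force: 0.0
```

Run:
```python
from h import *
np.set_printoptions(precision=4,suppress=True)
p,d,cp=snap('wrist','w2')
print('cam',-np.array(cp['R']).T@cp['t'],r.sense()['eef_pos'])
e=cx();y=np.array([-e[1],e[0]])
for n in ['paddle_a','bat_1','paddle_a_foot']:
    for m in masks_of('wrist',n):
        u,v=m['uv'];X=at(cp,m['uv'],d[int(v),int(u)]);q=X[:2]-C;print(n,round(m['confidence'],2),m['uv'],m['mask'].sum(),'con',q@e,q@y,X[2])
```

```text
cam [0.5146 0.005  0.3957] [ 0.4983 -0.077   0.2779]
paddle_a 0.84 [288.5, 17.0] 1207 con 0.011030007682611415 0.023059123925102662 0.08615569527297573
paddle_a 0.74 [261.6, 144.4] 827 con -0.010407069901801975 -0.08100719650736223 0.090166524321201
paddle_a 0.38 [284.9, 58.6] 795 con 0.009074135221996349 -0.008494422233173161 0.08533549225165256
bat_1 0.89 [264.1, 103.6] 603 con -0.008401739495356202 -0.04534129057163282 0.08813333354211045
bat_1 0.87 [285.0, 59.2] 869 con 0.00912015951602183 -0.009003195458832639 0.08594200296815091
bat_1 0.7 [255.1, 143.8] 878 con -0.016378639236209764 -0.07837596590083892 0.10195694143132304
bat_1 0.58 [262.7, 178.8] 603 con -0.009027355115916975 -0.11467954086734831 0.0858513436948621
bat_1 0.34 [293.2, 15.9] 1243 con 0.014082648316223653 0.02267845254278138 0.0934121722721937
paddle_a_foot 0.78 [257.0, 142.4] 857 con -0.014684130223893262 -0.07774889024369144 0.09849756730146422
```

View pics/w2.png

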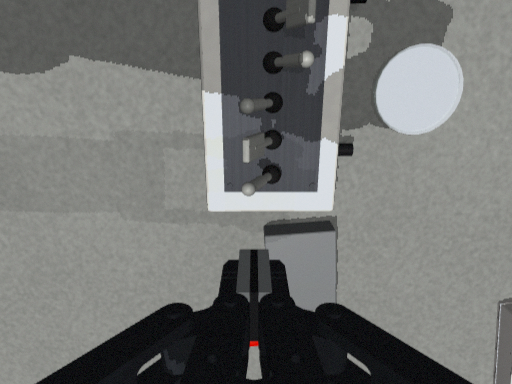

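Run:
```python
from h import *
np.set_printoptions(precision=4,suppress=True)
cp=camera_params('wrist'); e=cx();y=np.array([-e[1],e[0]])
for uv,z in [((274,19),.054),((274,62),.054),((274,102),.054),((272.5,139),.054),((271,174),.054),((247,150),.112),((309,10),.112),((248,190),.115),((247,106),.115),((307,59),.115)]:
    X=atz(cp,uv,z)[:2]-C;print(uv,'con',X@e,X@y)
```

```text
(274, 19) con 0.0002914324595745619 0.026768046381355128
(274, 62) con 0.0010154409339490043 -0.009392778153574224
(274, 102) con 0.0017408552283407581 -0.04562381679894007
(272.5, 139) con 0.0009479868281678152 -0.08162009865062934
(271, 174) con 5.956260125307769e-05 -0.11811086266441259
(247, 150) con -0.023707955682076027 -0.08150953594550903
(309, 10) con 0.02311496459032759 0.02376530631706872
(248, 190) con -0.022988123323501367 -0.11609627762807398
(247, 106) con -0.023435365309612398 -0.04526378148716231
(307, 59) con 0.022938630614335407 -0.010251974988953524
```

```bash
sed -i 's/C=np.array(\[.537,.028\])/C=np.array([.5384,.0298])/' h.py; python3 -c "
from h import *
print(camera_params('wrist')['K'][0])
plan([(*con(-.055,-.084),.2),(*con(-.055,-.084),.113),(*con(-.005,-.084),.113)])"
```

```text
[337.54077236   0.         253.58101364]
now [ 0.4983 -0.0766  0.2774] t 8.275
[ 0.093 -0.115  0.258] [ 0.001 -0.001 -0.   ]
[ 0.093 -0.115  0.548] [ 0.001 -0.001 -0.   ]
[0.093 0.052 0.548] [ 0.001 -0.001 -0.   ]
```

{"name": "send_rows", "arguments": {
  "deltas": [
    [[0.093,-0.115,0,0,0,0,0],[0.093,-0.115,0.2,0,0,0,0],[0.093,-0.115,0.4,0,0,0,0],[0.093,-0.115,0.55,0,0,0,0],[0.093,-0.115,0.55,0,0,0,0],[0.093,-0.08,0.55,0,0,0,0],[0.093,-0.04,0.55,0,0,0,0],[0.093,0,0.55,0,0,0,0],[0.093,0.03,0.55,0,0,0,0],[0.093,0.055,0.55,0,0,0,0],[0.093,0.055,0.55,0,0,0,0]]
  ]
}}

```text
clock: 9.65
eef_pos: [0.5195, -0.0532, 0.1123]
tcp_rot: [0.768, 0.641, 0.0, 0.0]
wrist_force: [1.4, -0.5, -0.5]
finger_gap: -0.0003
finger_force: 0.0
```

{"name": "send_rows", "arguments": {
  "deltas": [
    [[0,0.01,0,0,0,0,0],[0,0.01,0,0,0,0,0]]
  ]
}}

```text
clock: 9.9
eef_pos: [0.5214, -0.0535, 0.112]
tcp_rot: [0.768, 0.641, -0.0, -0.0]
wrist_force: [-1.4, -0.3, 0.3]
finger_gap: -0.0
finger_force: 0.2
```

{"name": "send_rows", "arguments": {
  "deltas": [
    [[0,0.01,0,0,0,0,0],[0,0.01,0,0,0,0,0]]
  ]
}}

```text
clock: 10.15
eef_pos: [0.5239, -0.0539, 0.1119]
tcp_rot: [0.768, 0.641, -0.001, -0.001]
wrist_force: [-2.5, 0.6, 0.1]
finger_gap: 0.0001
finger_force: 1.1
```

Run:
```python
from h import *
p,d,cp=snap('wrist'); q,d2,_=snap('scene')
i=cv2.resize(q[150:240,190:310],(640,480),interpolation=2)
cv2.imwrite('pics/w3.png',np.hstack([cv2.resize(p[:,120:400],(0,0),fx=1.2,fy=1.2)[:460],cv2.resize(i,(460,460))])[:,:800,::-1])
plan([(*con(0,-.084),.113)])
```

```text
now [ 0.5239 -0.0539  0.1119] t 10.25
[ 0.003 -0.002 -0.004] [-0.004  0.    -0.003]
```

View pics/w3.png

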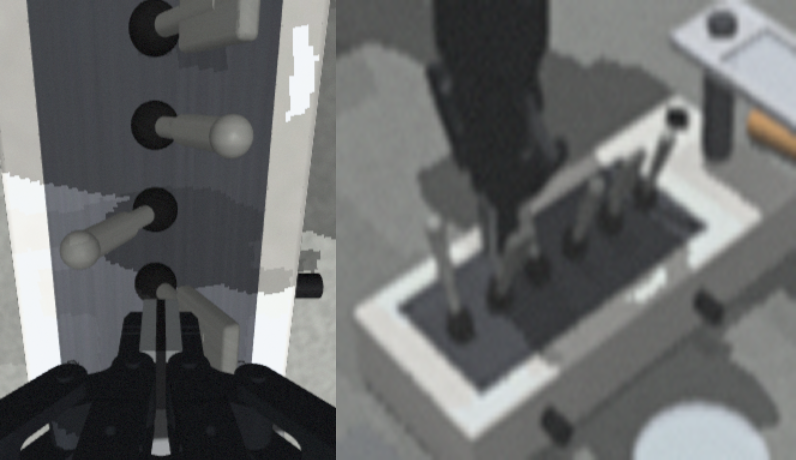

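{"name": "send_rows", "arguments": {
  "deltas": [
    [[0,0.01,0,0,0,0,0],[0,0.01,0,0,0,0,0]]
  ]
}}

```text
clock: 10.5
eef_pos: [0.5244, -0.054, 0.1117]
tcp_rot: [0.768, 0.641, -0.003, -0.003]
wrist_force: [-8.5, 1.2, 5.7]
finger_gap: -0.0003
finger_force: 5.1
```

{"name": "send_rows", "arguments": {
  "deltas": [
    [[0,0.01,0,0,0,0,0],[0,0.01,0,0,0,0,0]]
  ]
}}

```text
clock: 10.75
eef_pos: [0.5249, -0.0541, 0.1117]
tcp_rot: [0.767, 0.641, -0.005, -0.006]
wrist_force: [-15.3, 2.1, 12.1]
finger_gap: 0.0001
finger_force: 9.0
```

{"name": "send_rows", "arguments": {
  "deltas": [
    [[0,0.007,0,0,0,0,0],[0,0.007,0,0,0,0,0]]
  ]
}}

```text
clock: 11.0
eef_pos: [0.5251, -0.0541, 0.1116]
tcp_rot: [0.767, 0.641, -0.006, -0.007]
wrist_force: [-18.2, 3.5, 15.8]
finger_gap: 0.0001
finger_force: 11.7
```

{"name": "send_rows", "arguments": {
  "deltas": [
    [[0,-0.06,0,0,0,0,0],[0,-0.12,-0.1,0,0,0,0],[0,-0.12,-0.3,0,0,0,0],[0,-0.12,-0.3,0,0,0,0],[0,-0.12,-0.3,0,0,0,0]]
  ]
}}

```text
clock: 11.62
eef_pos: [0.4981, -0.0493, 0.203]
tcp_rot: [0.768, 0.641, 0.001, 0.001]
wrist_force: [0.1, 0.7, -1.3]
finger_gap: 0.0001
finger_force: 0.0
```

```bash
python3 -c "
from h import *
plan([(*con(.056,.024),.2),(*con(.056,.024),.113),(*con(.004,.024),.113)])"
```

```text
now [ 0.4981 -0.0493  0.203 ] t 11.625
[0.364 0.272 0.011] [ 0.006 -0.    -0.003]
[0.364 0.271 0.301] [ 0.006 -0.    -0.003]
[0.363 0.097 0.3  ] [ 0.006 -0.    -0.003]
```

{"name": "send_rows", "arguments": {
  "deltas": [
    [[0.364,0.272,0,0,0,0,0],[0.364,0.272,0,0,0,0,0],[0.364,0.272,0,0,0,0,0],[0.364,0.272,0.15,0,0,0,0],[0.364,0.272,0.3,0,0,0,0],[0.364,0.272,0.3,0,0,0,0],[0.364,0.24,0.3,0,0,0,0],[0.364,0.2,0.3,0,0,0,0],[0.364,0.16,0.3,0,0,0,0],[0.364,0.125,0.3,0,0,0,0],[0.364,0.1,0.3,0,0,0,0],[0.364,0.1,0.3,0,0,0,0]]
  ]
}}

```text
clock: 13.12
eef_pos: [0.5451, 0.0532, 0.1121]
tcp_rot: [0.768, 0.641, -0.001, -0.0]
wrist_force: [0.4, -0.3, -0.1]
finger_gap: -0.0003
finger_force: 0.0
```

{"name": "send_rows", "arguments": {
  "deltas": [
    [[0,-0.014,0,0,0,0,0],[0,-0.014,0,0,0,0,0]]
  ]
}}

```text
clock: 13.38
eef_pos: [0.5417, 0.0538, 0.112]
tcp_rot: [0.768, 0.641, -0.0, -0.0]
wrist_force: [0.3, -0.2, -0.7]
finger_gap: -0.0
finger_force: 0.0
```

{"name": "send_rows", "arguments": {
  "deltas": [
    [[0,-0.014,0,0,0,0,0],[0,-0.014,0,0,0,0,0]]
  ]
}}

```text
clock: 13.62
eef_pos: [0.5383, 0.0544, 0.1124]
tcp_rot: [0.768, 0.641, 0.0, 0.0]
wrist_force: [2.1, -0.6, -0.2]
finger_gap: 0.0002
finger_force: 0.7
```

{"name": "send_rows", "arguments": {
  "deltas": [
    [[0,-0.01,0,0,0,0,0],[0,-0.01,0,0,0,0,0]]
  ]
}}

```text
clock: 13.88
eef_pos: [0.5375, 0.0548, 0.1133]
tcp_rot: [0.768, 0.641, 0.002, 0.002]
wrist_force: [4.6, -1.9, -1.7]
finger_gap: -0.0002
finger_force: 2.2
```

{"name": "send_rows", "arguments": {
  "deltas": [
    [[0,-0.012,0,0,0,0,0],[0,-0.012,0,0,0,0,0]]
  ]
}}

```text
clock: 14.12
eef_pos: [0.5367, 0.0551, 0.1143]
tcp_rot: [0.768, 0.641, 0.005, 0.004]
wrist_force: [9.5, -2.1, -1.7]
finger_gap: -0.0002
finger_force: 3.8
```

{"name": "send_rows", "arguments": {
  "deltas": [
    [[0,-0.01,0,0,0,0,0],[0,-0.01,0,0,0,0,0]]
  ]
}}

```text
clock: 14.38
eef_pos: [0.536, 0.0554, 0.1152]
tcp_rot: [0.767, 0.641, 0.006, 0.006]
wrist_force: [12.5, -2.2, -1.6]
finger_gap: 0.0005
finger_force: 5.1
```

{"name": "send_rows", "arguments": {
  "deltas": [
    [[0,0.07,0,0,0,0,0],[0,0.14,-0.1,0,0,0,0],[0,0.1,-0.35,0,0,0,0],[-0.4,0.1,-0.45,0,0,0,0],[-0.4,0.1,-0.45,0,0,0,0],[-0.4,0.0,-0.45,0,0,0,0],[-0.4,0.0,-0.45,0,0,0,0]]
  ]
}}

```text
clock: 15.25
eef_pos: [0.5046, -0.062, 0.2468]
tcp_rot: [0.768, 0.64, -0.001, -0.001]
wrist_force: [0.7, 0.2, -0.7]
finger_gap: 0.0003
finger_force: 0.0
```

Run:
```python
from h import *
p,d,cp=snap('wrist','w4')
e=cx();y=np.array([-e[1],e[0]])
for n in ['paddle_a','bat_1']:
    for m in masks_of('wrist',n):
        u,v=m['uv'];X=at(cp,m['uv'],d[int(v),int(u)]);q=X[:2]-C;print(n,round(m['confidence'],2),np.round(m['uv']),'con',np.round([q@e,q@y,X[2]],4))
print(r.sense()['eef_pos'])
```

```text
paddle_a 0.7 [292. 168.] con [ 0.0171 -0.0793  0.0987]
paddle_a 0.3 [260. 126.] con [-0.0091 -0.046   0.0901]
bat_1 0.77 [260. 206.] con [-0.0084 -0.1172  0.085 ]
bat_1 0.74 [261. 126.] con [-0.008  -0.0465  0.0881]
bat_1 0.71 [284.  79.] con [ 0.0097 -0.0108  0.0871]
[ 0.50734397 -0.06141054  0.24700863]
```

View pics/w4.png

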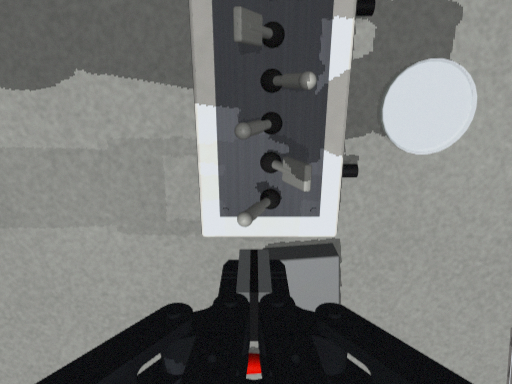

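Run:
```python
from h import *
cp=camera_params('wrist'); e=cx();y=np.array([-e[1],e[0]])
for uv in [(308,177),(237,24)]:
    X=atz(cp,uv,.114)[:2]-C; print(X@e,X@y,'lean',np.arcsin(X@e/.062))
k=np.array([.562,.167])+.12*np.array([np.cos(YAW+.03),np.sin(YAW+.03)])
print(k); plan([(.6794,.1491,.25)])
```

```text
0.02889849506964517 -0.08161686122579398 lean 0.48488289815975005
-0.024020821705796933 0.024321917035606464 lean -0.3978450596476368
[0.68068816 0.14930476]
now [ 0.5073 -0.0614  0.247 ] t 15.4
[ 0.793  0.44  -0.01 ] [-0.001 -0.001 -0.002]
```

{"name": "send_rows", "arguments": {
  "deltas": [
    [[0.793,0.44,0,0,0,0,50],[0.793,0.44,0,0,0,0,50],[0.793,0.44,0,0,0,0,50],[0.793,0.44,0,0,0,0,50],[0.793,0.44,0,0,0,0,50],[0.793,0.44,0,0,0,0,50],[0.793,0.44,0.12,0,0,0,50],[0.793,0.44,0.245,0,0,0,50],[0.793,0.44,0.245,0,0,0,50],[0.793,0.44,0.245,0,0,0,10],[0.793,0.44,0.245,0,0,0,10],[0.793,0.44,0.245,0,0,0,10]]
  ]
}}

```text
clock: 16.9
eef_pos: [0.68, 0.1487, 0.1764]
tcp_rot: [0.768, 0.641, 0.001, 0.0]
wrist_force: [-2.4, -0.6, 5.4]
finger_gap: 0.0171
finger_force: 30.0
```

{"name": "send_rows", "arguments": {
  "deltas": [
    [[0,0,0,0,0,0,10],[0,0,0,0,0,0,10]]
  ]
}}

```text
clock: 17.15
eef_pos: [0.68, 0.1487, 0.1764]
tcp_rot: [0.768, 0.641, 0.001, 0.001]
wrist_force: [-4.5, -0.2, 6.6]
finger_gap: 0.0168
finger_force: 30.0
```

```bash
python3 arc.py 1.6 0.8
```

```text
0.016840719979103937 30.036831200122833 [-4.47087997 -0.22842718  6.64105961]
g now 1.5954078712471293 rad 0.11944883840391467
now [0.68   0.1487 0.1764] t 17.15
[-0.038  0.001 -0.   ] [ 0.004 -0.001 -0.003]
[-0.078 -0.004 -0.   ] [ 0.004 -0.001 -0.003]
[-0.117 -0.012 -0.   ] [ 0.004 -0.001 -0.003]
[-0.155 -0.025 -0.   ] [ 0.004 -0.001 -0.003]
[-0.191 -0.041 -0.   ] [ 0.004 -0.001 -0.003]
[-0.226 -0.061 -0.   ] [ 0.004 -0.001 -0.003]
[-0.259 -0.084 -0.   ] [ 0.004 -0.001 -0.003]
[-0.289 -0.111 -0.   ] [ 0.004 -0.001 -0.003]
```

{"name": "send_rows", "arguments": {
  "deltas": [
    [[-0.038,0.001,-0.01,0,0,0,10],[-0.078,-0.004,-0.01,0,0,0,10],[-0.117,-0.012,-0.01,0,0,0,10],[-0.155,-0.025,-0.01,0,0,0,10],[-0.191,-0.041,-0.01,0,0,0,10],[-0.226,-0.061,-0.01,0,0,0,10],[-0.259,-0.084,-0.01,0,0,0,10],[-0.289,-0.111,-0.01,0,0,0,10],[-0.289,-0.111,-0.01,0,0,0,10]]
  ]
}}

```text
clock: 18.27
eef_pos: [0.6306, 0.0667, 0.1766]
tcp_rot: [0.768, 0.641, -0.001, 0.001]
wrist_force: [1.4, -4.7, -5.3]
finger_gap: 0.0172
finger_force: 29.7
```

```bash
python3 arc.py 0.8 0.0
```

```text
0.017157313927833144 29.73081797361374 [ 1.44913167 -4.74134351 -5.28127663]
g now 0.7779776889565833 rad 0.12152013020006033
now [0.6306 0.0667 0.1766] t 18.275
[-0.017 -0.027  0.   ] [ 0.001  0.008 -0.004]
[-0.042 -0.058  0.   ] [ 0.001  0.008 -0.004]
[-0.063 -0.092  0.   ] [ 0.001  0.008 -0.004]
[-0.08  -0.128  0.   ] [ 0.001  0.008 -0.004]
[-0.094 -0.166  0.   ] [ 0.001  0.008 -0.004]
[-0.104 -0.205  0.   ] [ 0.001  0.008 -0.004]
[-0.11  -0.244  0.   ] [ 0.001  0.008 -0.004]
[-0.112 -0.284  0.   ] [ 0.001  0.008 -0.004]
```

{"name": "send_rows", "arguments": {
  "deltas": [
    [[-0.017,-0.027,0,0,0,0,10],[-0.042,-0.058,0,0,0,0,10],[-0.063,-0.092,0,0,0,0,10],[-0.08,-0.128,0,0,0,0,10],[-0.094,-0.166,0,0,0,0,10],[-0.104,-0.205,0,0,0,0,10],[-0.109,-0.235,0,0,0,0,10],[-0.111,-0.26,0,0,0,0,10],[-0.112,-0.28,0,0,0,0,10],[-0.112,-0.28,0,0,0,0,10]]
  ]
}}

```text
clock: 19.52
eef_pos: [0.5411, 0.0467, 0.1768]
tcp_rot: [0.767, 0.642, -0.004, 0.002]
wrist_force: [-1.3, -12.7, -2.9]
finger_gap: 0.0168
finger_force: 30.4
```

{"name": "send_rows", "arguments": {
  "deltas": [
    [[0,-0.01,0,0,0,0,10],[0,-0.01,0,0,0,0,10]]
  ]
}}

```text
clock: 19.77
eef_pos: [0.5395, 0.047, 0.1768]
tcp_rot: [0.767, 0.642, -0.003, 0.004]
wrist_force: [1.6, -13.4, -4.6]
finger_gap: 0.0165
finger_force: 30.1
```

{"name": "send_rows", "arguments": {
  "deltas": [
    [[0,-0.01,0,0,0,0,10],[0,-0.01,0,0,0,0,10]]
  ]
}}

```text
clock: 20.02
eef_pos: [0.5393, 0.047, 0.1768]
tcp_rot: [0.767, 0.642, -0.001, 0.006]
wrist_force: [8.2, -14.0, -11.7]
finger_gap: 0.0169
finger_force: 29.8
```

{"name": "send_rows", "arguments": {
  "deltas": [
    [[0,-0.01,0,0,0,0,10],[0,-0.01,0,0,0,0,10]]
  ]
}}

```text
clock: 20.27
eef_pos: [0.5391, 0.0471, 0.1769]
tcp_rot: [0.767, 0.642, 0.002, 0.009]
wrist_force: [15.9, -16.0, -17.5]
finger_gap: 0.0166
finger_force: 29.7
```

```bash
python3 arc.py 0 0|head -2
```

```text
0.01659412187693131 29.734742045402527 [ 15.88779437 -15.98526258 -17.53714277]
g now -0.011040428985963135 rad 0.12211087758470641
```

{"name": "send_rows", "arguments": {
  "deltas": [
    [[0,0.015,0,0,0,0,10],[0,0.015,0,0,0,0,50],[0,0.015,0,0,0,0,50],[0,0.015,0,0,0,0,50],[0,0.015,-0.15,0,0,0,50],[0,0.015,-0.3,0,0,0,50],[0,0.015,-0.3,0,0,0,50],[-0.4,0.015,-0.4,0,0,0,50],[-0.4,0.015,-0.4,0,0,0,50],[-0.4,0.015,-0.4,0,0,0,50]]
  ]
}}

```text
clock: 21.52
eef_pos: [0.5163, -0.0691, 0.2974]
tcp_rot: [0.769, 0.639, -0.0, 0.001]
wrist_force: [0.2, 0.3, 0.6]
finger_gap: 0.05
finger_force: 0.0
```

Run:
```python
from h import *
p,d,cp=snap('wrist'); q,d2,cs=snap('scene')
cv2.imwrite('pics/w5.png',np.hstack([p[:,100:420],cv2.resize(q[110:290,150:375],(480,384),interpolation=2)])[:,:800,::-1])
print(r.sense()['wrist_force'],r.sense()['clock'])
```

```text
[0.18789686 0.26376309 0.31682557] 21.625
```

View pics/w5.png

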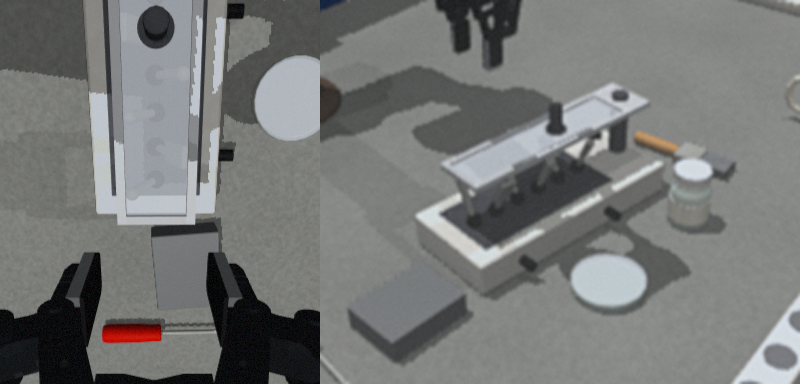

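The guard sits parallel over the row (knob at about (155,27) in the wrist half), the toggles under it look untouched, and the loose things have not moved.

```bash
python3 -c "
from h import *
print(r.hand_in())"
```

```text
the job is handed in; nothing more can be done
None
```

I swung the guard clear, flipped both paddle toggles to their other stops and closed the guard against its stop again. The final pictures show the round toggles and bench items undisturbed; the job is handed in at about 21.6 s, but no verdict was returned.

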